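Dispense one polishing wheel

ROBOT

A 6-joint arm with a two-finger parallel gripper is mounted at the origin on a cart in front of the work surface, level with it; the furniture and walls round the work are solid. World frame = base frame: x ahead of the robot, y to its left, z up, the work surface at z = 0. Lengths are in m, angles in rad, forces in N, time in s.
With the tool pointing down it reaches from about 0.325 to 0.75 m from the base axis. Payload 7.6 kg.
Tool frame: the origin (TCP) lies at the very end of the fingers, on their centre line; the grasp point (between the pads) lies 19 mm behind it; z points along the fingers, y is the direction in which the jaws open and shut (so a half turn about z gives the same grasp; the last joint's range is limited). The gripper opens to 85 mm and grips with 20 to 120 N. Pads are 22 mm wide; open, the fingers measure 114 mm over their backs; the gripper's body (76 mm by 85 mm) begins 54 mm behind the grasp point. The pads swing forward as they close: fully open they stand 13 mm farther back than shut.
Start: joints at [1.159, 0.052, 1.401, -0, 1.689, -0.07], TCP at [0.176, 0.495, 0.231] pointing down, gripper open.
Joint ranges: [-2.9, 2.9], [-0.91, 2.17], [0.12, 2.37], [-1.06, 4.2], [0.26, 2.73], [-2.93, 2.93]. Speed limits (rad/s): [2.57, 2.57, 3.01, 3.14, 3.14, 3.14].

INTERFACE

Orientations are given as a rotation vector (axis times angle).
In Python, from station import readout, camera, sign_off gives the robot as it stands.
- The arm moves only by the tool send_rows, never from a script. Its argument "targets" is a list of rows, each an object of numbers: "x", "y", "z": the shift along the world's x, y, z in cm; "rx", "ry", "rz": the turn, a rotation vector about the world's x, y, z in rad. In form: [{"x": .., "y": .., "z": .., "rx": .., "ry": .., "rz": ..}, ...]. A call has 1 to 20 rows; each row is the pose to reach, as a shift and turn from the pose measured when the call began; what a row does not reach only later rows make up. A row lasts 1/12 s, in which the tool goes at most 41.7 mm and 7.16 degrees, less where a joint would pass 70% of its speed; a pose out of reach is approached as far as the arm can. A call with a gripper value outside its range is refused whole. "grip" is the closure, from -1 (fully open) to 1 (shut), set as the call begins (left out, the last holds). The fingers move at their own pace and stop on an object; "newtons" is the grip in N (left out, the last holds). Time passes only in rows, so rows that repeat a pose let the fingers close. It gives the time, the measured TCP pose, the force and the opening at its end, in the units of the state.
- readout.sense(): the state, without advancing time (a new reading comes with each control period).
- camera(name): name is "scene" or "top" or "wrist"; returns a dict with "img" (480x640x3 uint8, blue, green, red), "fx", "fy", "cx", "cy" (pixels), "k1" (the pictures are not rectified: a ray, as slopes to the right and down, at radius r is drawn at 1 + k1 r^2 times it, then the intrinsics apply), "camera_from_world" (4x4, takes a point from world to camera coordinates). Camera axes: x right, y up, looking along -z (the intrinsics and any distortion apply to the point x, -y, -z); pixel columns grow to the right and rows downward; lengths in m; the calibration is good to about 2 mm. A picture is of the moment at which its call begins. There is no depth.
- sign_off(): hands the job in, once; it reports no verdict.
The state is a dict: "clock": time; "q": joint angles; "joint_velocities": joint speeds; "effort": joint torques, N m; "tcp_pos": TCP position; "orientation": TCP orientation; "contact_force": force on the tool from outside, world axes, zero at the start; "wrist_torque": the same for the moment, N m; "grip_width": finger opening in m.
Only numpy, scipy, OpenCV 4.12 (cv2) and the standard library are available. Lean on these libraries where they do the work, as an engineer would, in place of code of your own. Each camera call takes 0.05 s, during which the arm holds its last target.

TASK

Press the red plunger of the blue wheel dispenser all the way down once and let it come back up, so that just one felt wheel is pushed out of the slot at the foot of the dispenser. Then nudge that wheel along the surface until it lies wholly on the round green pad. Only press and push with the fingers: pick nothing up, leave the other wheels in the dispenser, and leave the other things standing where they are.

Things in the scene. Friction and masses are not known exactly. Their poses are not given: they have to be found in the camera images.
- dispenser: Fixed blue dispenser with a stack of four felt wheels. Origin: on the work surface under the stack's centre. Its -x axis points out of the outlet slot (towards the robot, turned up to 0.3 rad), z up. Magazine walls: x -31..31, y -31..31 mm, 48 mm high, open on top. Rod guides 50 mm high reach y +-49 mm, feet y +-62 mm (x 1..35 mm); a low channel, 17 mm high, runs back to x +91 mm.
- plunger (a joint): Plunger of the dispenser, moves straight down: 0 = up (rest), 0.031 m = fully down. The first 2 mm are play, then each mm pressed pushes the lowest wheel out about 2 mm. The spring pushes back with about 3 N at the top and 5.5 N at the bottom; damping and drag add a few N, so a full slow press takes about 6 to 9 N. It springs up by itself when let go.
- plunger_top (a point): Centre of the top of the round red plunger cap (34 mm across), 90 mm above the work surface at rest and 59 mm when fully pressed, 18 mm behind the dispenser's origin. An aluminium cross bar, 92 mm long (dispenser y) and 16 mm wide, lies 13 mm below this point.
- felt_1: The lowest felt wheel in the dispenser: flat brown-grey disc 50 mm across, 9 mm thick, about 20 g. Origin: centre of its underside; z is its axis.
- felt_2: Second felt wheel from below, alike; stays in the dispenser.
- felt_3: Third felt wheel from below, alike; stays in the dispenser.
- felt_4: Top felt wheel, alike; stays in the dispenser.
- pad: Round green pad with a white rim, 96 mm across, a flat marking on the work surface with no step or edge to catch on, to the right of the dispenser. Origin: its centre.
- wax_tin: Loose low tin with a grey lid, 50 mm across, 30 mm high, behind the pad or at the far right. Leave alone.
- flux_bottle: Loose white bottle with a red cap, 36 mm across, 75 mm high, at the far left. Leave alone.
- patina_bottle: Loose brown bottle with a dark cap, 36 mm across, 60 mm high, behind the pad or at the far right. Leave alone.
- tape: Loose roll of masking tape lying flat, 61 mm across, 18 mm high, at the far right. Leave alone.
- driver: Loose screwdriver with a green handle, 148 mm long, 22 mm high, lying along the left wall of the pan. Leave alone.
- outlet (a point): Point on the work surface in front of the slot where the lowest wheel comes to lie, centred within a few mm, after a full press: 61 mm in front of the dispenser's origin (its -x), its rim then 5 mm clear of the front wall. The slot lets only the lowest wheel out; the wheels lie directly on the work surface, and the next one drops when the plunger comes up.
- bench_pin: Fixed wooden pin with a red clamp that juts out of the bench over the back of the pan: it fills x 0.565 to 0.72 m, y -0.175 to 0.015 m, between 0.115 and 0.265 m above the work surface. The bench top behind begins at about x 0.67 m and is 0.21 m high; the pan's walls are 75 mm high. Keep arm and gripper clear of them.

How it is judged:
By the outcome, as a careful person would: the job done as asked, in the order asked, and still so for the second after the job is handed in, with the robot touching nothing.
It also fails if it takes over 64 s, if anything falls off the work surface, if the arm or the gripper's body presses on something with over 40 N, if the wrist force passes 120 N, or if a joint passes its speed limit or range.

## Working session

There is one attempt and no reset: what is moved stays moved. The work goes in short steps, Python scripts to look and compute and a tool call to move; the robot and the scene stay as the last step left them, time stands still between calls to the robot, and variables do not carry over. Pictures are saved under pics/ and viewed, and the job is handed in when it is done.

Besides the shell and the picture viewer there is one more tool, called after ">>>" as name([rows], argument=value, ...), one row to a line, values as JSON. send_rows: Moves the arm, as the interface text tells. Its arguments: {"type":"object","properties":{"targets":{"type":"array"},"grip":{"type":"number"},"newtons":{"type":"number"}},"required":["targets"]}

```bash
mkdir -p pics; ls; python3 - <<'E'
from station import readout,camera
import cv2
print(readout.sense())
for n in ("scene","top"):
    c=camera(n); cv2.imwrite(f"pics/{n}0.png",c["img"]); print({k:v for k,v in c.items() if k!="img"})
E
```

```text
pics
{'clock': 0.0, 'q': array([ 1.15868551e+00,  5.28195988e-02,  1.40169376e+00, -1.18276015e-05,
        1.68860709e+00, -7.02868944e-02]), 'joint_velocities': array([-4.28654600e-04,  1.24495897e-03,  8.11448376e-05,  1.54695357e-03,
       -5.35031475e-04,  1.04364623e-03]), 'effort': array([ 1.14637584e-05, -3.81665039e+01, -3.60190451e+01, -3.21766686e-05,
        6.16968493e-03,  3.54190149e-05]), 'tcp_pos': array([0.17584064, 0.49436606, 0.23049705]), 'orientation': array([-5.34267371e-01, -3.09547026e+00,  2.33452773e-03]), 'contact_force': array([-0.43721993,  0.20806088, -0.63914831]), 'wrist_torque': array([ 0.01565394, -0.02813217,  0.01075135]), 'grip_width': 0.085192057390655}
{'fx': 480.7209019201572, 'fy': 480.7209019201572, 'cx': 325.81934790333156, 'cy': 241.06092501685538, 'k1': -0.0636304745145568, 'camera_from_world': array([[ 0.54113572, -0.84075154,  0.01757803, -0.29547651],
       [ 0.64716698,  0.42970384,  0.62970589, -0.37414471],
       [-0.53697954, -0.32938043,  0.77663473, -0.62844289],
       [ 0.        ,  0.        ,  0.        ,  1.        ]])}
{'fx': 461.5912001394507, 'fy': 461.5912001394507, 'cx': 317.10114075699164, 'cy': 240.89631825030966, 'k1': 0.02024253386377556, 'camera_from_world': array([[ 0.02716132, -0.99956661,  0.01135115, -0.03944858],
       [ 0.98171805,  0.02881293,  0.18814753, -0.534249  ],
       [-0.18839305,  0.00603329,  0.98207518, -0.81230991],
       [ 0.        ,  0.        ,  0.        ,  1.        ]])}
```

View pics/scene0.png

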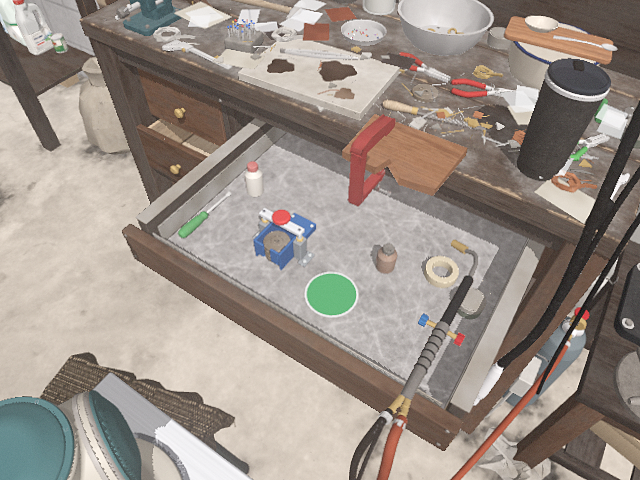

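View pics/top0.png

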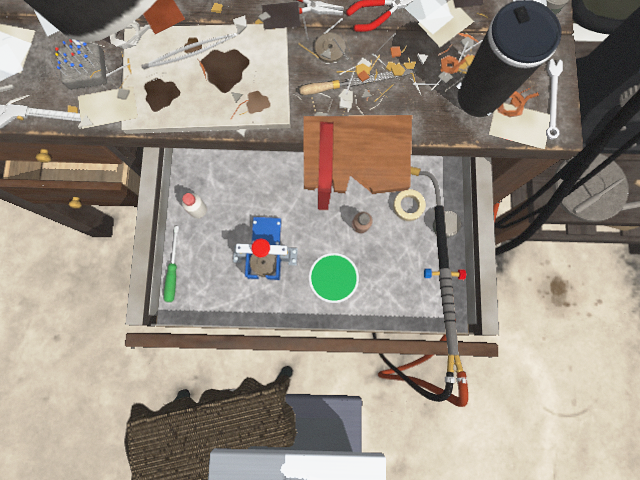

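The scene view shows the cap at (282,216) and the pad at (331,294). The top view shows the cap at (261,248), the bar from about (234,250) to (295,253), and the pad at (334,277). The bottles and tape are well clear of the path from the slot to the pad.

```bash
cat > h.py <<'E'
import numpy as np, cv2
from station import readout,camera
def ray(c,uv):
    K=np.array([[c["fx"],0,c["cx"]],[0,c["fy"],c["cy"]],[0,0,1]])
    p=cv2.undistortPoints(np.array([[uv]],float),K,np.array([c["k1"],0,0,0,0.]))[0,0]
    T=c["camera_from_world"];R=T[:3,:3]
    return -R.T@T[:3,3], R.T@np.array([p[0],-p[1],-1.])
def plane(c,uv,z):
    o,d=ray(c,uv); return o+d*(z-o[2])/d[2]
def blobs(m,n=3):
    k,l,s,ce=cv2.connectedComponentsWithStats(m.astype(np.uint8))
    i=[j for j in np.argsort(-s[:,4]) if j][:n]
    return [(ce[j],s[j]) for j in i],l,i
def tri(c1,u1,c2,u2):
    o1,d1=ray(c1,u1);o2,d2=ray(c2,u2)
    A=np.stack([d1,-d2],1);t=np.linalg.lstsq(A,o2-o1,rcond=None)[0]
    a=o1+t[0]*d1;b=o2+t[1]*d2
    return (a+b)/2,np.linalg.norm(a-b)
E
python3 - <<'E'
from h import *
C={n:camera(n) for n in("scene","top")}
P={}
for n,c in C.items():
    b,g,r=[c["img"][...,i].astype(int) for i in range(3)]
    red=(r>150)&(g<80)&(b<80); gr=(g>130)&(r<100)&(b<140)
    for nm,m,z in(("red",red,.09),("pad",gr,0.)):
        for ce,s in blobs(m,4)[0]:
            if s[4]<60: continue
            print(n,nm,ce.round(1),s,plane(c,ce,z).round(4))
c=C["top"]; im=c["img"]
cv2.imwrite("pics/crop_top.png",cv2.resize(im[190:320,150:400],None,fx=3.2,fy=3.2,interpolation=cv2.INTER_CUBIC))
im=C["scene"]["img"]
cv2.imwrite("pics/crop_scene.png",cv2.resize(im[180:330,220:380],None,fx=4,fy=4,interpolation=cv2.INTER_CUBIC))
E
```

```text
scene red [362.4 163.7] [357 153   9  24  60] [0.7118 0.0225 0.09  ]
scene red [371.4 144.1] [364 137  16  15  60] [0.7744 0.0371 0.09  ]
scene red [459.  338.5] [454 333  11  12  60] [ 0.459  -0.2898  0.09  ]
scene pad [ 38.4 442.9] [ 25 426  26  32 172] [0.0091 0.1611 0.    ]
top red [325.6 157.1] [319 124  14  68 824] [ 0.6857 -0.0356  0.09  ]
top red [260.2 247.5] [252 239  18  18 262] [0.5128 0.0765 0.09  ]
top red [372.8  22.8] [355  11  36  20 252] [ 0.9646 -0.121   0.09  ]
top red [364.2   4.7] [347   0  38  15 242] [ 1.0036 -0.1038  0.09  ]
top pad [333.4 277.5] [ 311  256   45   44 1566] [ 0.4731 -0.0585  0.    ]
top pad [170.3 283.3] [164 264  13  38 341] [0.4531 0.2573 0.    ]
```

View pics/crop_top.png

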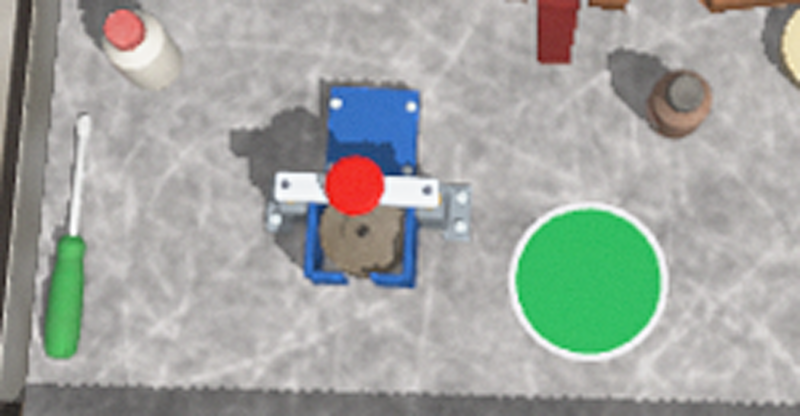

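View pics/crop_scene.png

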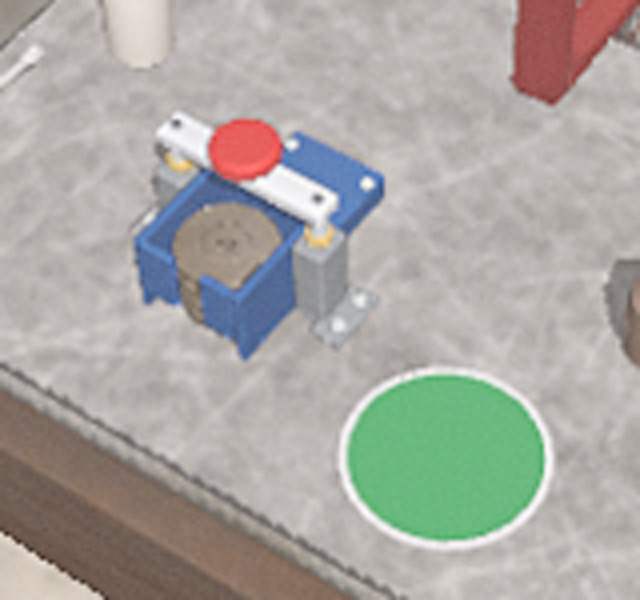

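The crops show the bar screws at (285,184) and (427,190), and the back plate screws at (335,103) and (411,106), in the top crop. In the scene crop the cap is at (245,148) and the pad at (446,457). The magazine is open on top and its slot faces the robot, almost unturned.

```bash
python3 - <<'E'
from h import *
t=camera("top");s=camera("scene")
T=lambda u,v:(150+(u+.5)/3.2-.5,190+(v+.5)/3.2-.5)
S=lambda u,v:(220+(u+.5)/4-.5,180+(v+.5)/4-.5)
print("cap tri",tri(t,T(355,185),s,S(245,148)), plane(s,S(245,148),.09))
print("pad tri",tri(t,T(588,281),s,S(446,457)), plane(s,S(446,457),0))
def yaw(a,b): d=b-a; return np.arctan2(d[1],d[0])+np.pi/2
for a,b,z,c,f in(((285,184),(427,190),.077,t,T),((335,103),(411,106),.017,t,T),((177,123),(319,197),.077,s,S),((292,144),(369,183),.017,s,S),((307,279),(413,286),.048,t,T)):
    A,B=plane(c,f(*a),z),plane(c,f(*b),z);print(A.round(4),B.round(4),((A+B)/2).round(4),"yaw",yaw(A,B),np.linalg.norm(A-B))
print("felt top",tri(t,T(362,232),s,S(228,242)))
E
```

```text
cap tri (array([0.51374993, 0.07685988, 0.08361735]), np.float64(0.0005682689385878035)) [0.50911605 0.07339212 0.09      ]
pad tri (array([ 0.47341306, -0.05846089, -0.00369251]), np.float64(0.0004488589922150237)) [ 0.47119826 -0.05948734  0.        ]
[0.5145 0.1168 0.077 ] [0.5134 0.0368 0.077 ] [0.514  0.0768 0.077 ] yaw -0.013830937538898525 0.08004866321522627
[0.576  0.0992 0.017 ] [0.5755 0.0528 0.017 ] [0.5758 0.076  0.017 ] yaw -0.010516424722946116 0.046472206545698315
[0.5133 0.116  0.077 ] [0.5127 0.0362 0.077 ] [0.513  0.0761 0.077 ] yaw -0.007842726802594235 0.07982819216316013
[0.575  0.0976 0.017 ] [0.5749 0.0514 0.017 ] [0.575  0.0745 0.017 ] yaw -0.002385417948566726 0.046171920107658644
[0.4644 0.1057 0.048 ] [0.462  0.0445 0.048 ] [0.4632 0.0751 0.048 ] yaw -0.03810950070691832 0.06122239232859953
felt top (array([0.49439486, 0.07640492, 0.03661236]), np.float64(0.0006611420465807667))
```

```bash
python3 - <<'E'
from h import *
t=camera("top");s=camera("scene")
cv2.imwrite("pics/wall.png",cv2.resize(t["img"][260:365,170:400],None,fx=3.4,fy=3.4,interpolation=cv2.INTER_CUBIC))
cv2.imwrite("pics/wall_s.png",cv2.resize(s["img"][220:370,170:330],None,fx=4,fy=4,interpolation=cv2.INTER_CUBIC))
for v in (305,312,318,325,333,348):
  print(v,plane(t,(264,v),0)[:2].round(3),plane(t,(264,v),.075)[:2].round(3))
E
```

```text
305 [0.416 0.074] [0.413 0.066]
312 [0.403 0.074] [0.4   0.066]
318 [0.391 0.073] [0.39  0.065]
325 [0.378 0.072] [0.378 0.065]
333 [0.363 0.072] [0.364 0.064]
348 [0.336 0.07 ] [0.339 0.063]
```

View pics/wall.png

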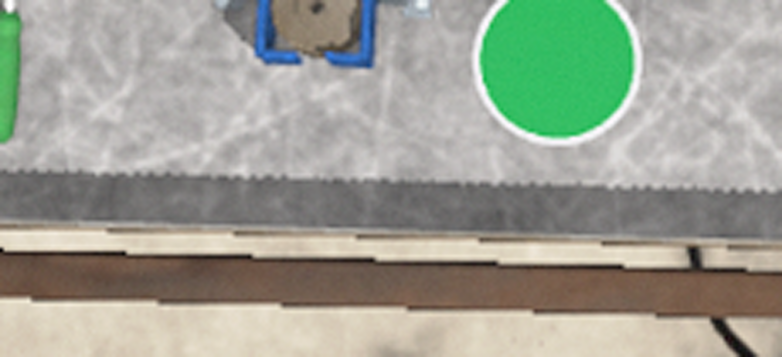

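View pics/wall_s.png

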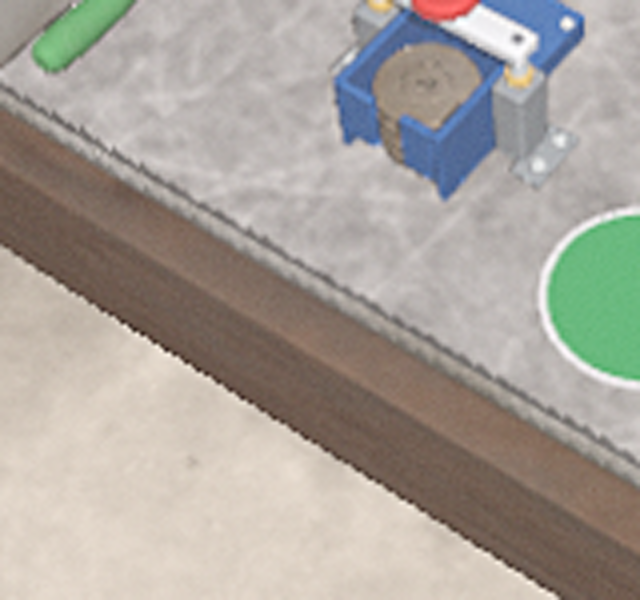

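The floor ends at about x 0.378 (the dark strip is the wall's shadow). The two views agree on these positions:
- Cap at (0.5125, 0.076)
- Dispenser yaw about -0.01 rad
- Outlet at (0.434, 0.077)
- Pad at (0.472, -0.059)

I'll move above the cap with the fingers shut.

>>> send_rows([
  {"x": 0.3, "y": -0.4, "z": 0, "rz": 0},
  {"x": 1.3, "y": -1.7, "z": 0, "rz": 0.01},
  {"x": 2.7, "y": -3.3, "z": 0, "rz": 0.03},
  {"x": 4.4, "y": -5.4, "z": 0, "rz": 0.04},
  {"x": 6.4, "y": -7.9, "z": 0, "rz": 0.06},
  {"x": 8.4, "y": -10.4, "z": 0, "rz": 0.08},
  {"x": 10.4, "y": -13.0, "z": 0, "rz": 0.1},
  {"x": 12.8, "y": -15.9, "z": 0, "rz": 0.13},
  {"x": 15.2, "y": -18.8, "z": 0, "rz": 0.15},
  {"x": 17.5, "y": -21.7, "z": 0, "rz": 0.18},
  {"x": 19.9, "y": -24.7, "z": 0, "rz": 0.2},
  {"x": 22.2, "y": -27.6, "z": -1, "rz": 0.22},
  {"x": 24.6, "y": -30.5, "z": -2, "rz": 0.25},
  {"x": 26.6, "y": -33.0, "z": -3, "rz": 0.27},
  {"x": 28.6, "y": -35.5, "z": -4, "rz": 0.29},
  {"x": 30.3, "y": -37.6, "z": -5, "rz": 0.31},
  {"x": 31.7, "y": -39.3, "z": -6, "rz": 0.32},
  {"x": 32.7, "y": -40.5, "z": -7, "rz": 0.33},
  {"x": 33.4, "y": -41.4, "z": -8, "rz": 0.34},
  {"x": 33.7, "y": -41.8, "z": -9, "rz": 0.34},
], grip=1)

```text
validation failed for argument at $.ta...
```

```bash
python3 - <<'E'
from h import *
t=camera("top");s=camera("scene");w=camera("wrist")
cv2.imwrite("pics/a_s.png",cv2.resize(s["img"][130:330,170:430],None,fx=3,fy=3))
cv2.imwrite("pics/a_w.png",w["img"])
z=readout.sense();print(z["clock"],z["tcp_pos"],z["orientation"],z["contact_force"],z["grip_width"])
E
```

```text
0.55 [0.17596622 0.49465715 0.23132983] [5.34259185e-01 3.09579961e+00 1.97559180e-04] [0.25204196 0.6051411  0.18269775] 0.08511440489627965
```

View pics/a_s.png

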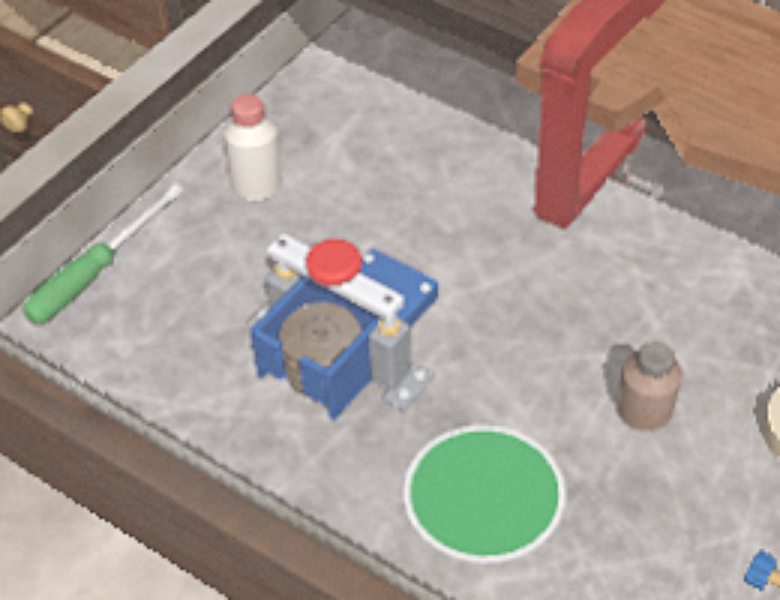

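View pics/a_w.png

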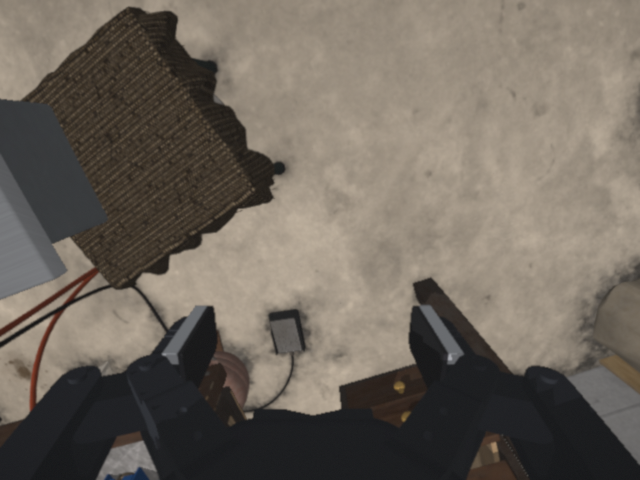

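The call was refused and the arm hasn't moved. Scene is unchanged, and the wrist view shows the open fingers over the floor. All six keys are probably required, so I'll resend with them.

>>> send_rows([
  {"x": 0.3, "y": -0.4, "z": 0, "rx": 0, "ry": 0, "rz": 0},
  {"x": 1.3, "y": -1.7, "z": 0, "rx": 0, "ry": 0, "rz": 0.01},
  {"x": 2.7, "y": -3.3, "z": 0, "rx": 0, "ry": 0, "rz": 0.03},
  {"x": 4.4, "y": -5.4, "z": 0, "rx": 0, "ry": 0, "rz": 0.04},
  {"x": 6.4, "y": -7.9, "z": 0, "rx": 0, "ry": 0, "rz": 0.06},
  {"x": 8.4, "y": -10.4, "z": 0, "rx": 0, "ry": 0, "rz": 0.08},
  {"x": 10.4, "y": -13.0, "z": 0, "rx": 0, "ry": 0, "rz": 0.1},
  {"x": 12.8, "y": -15.9, "z": 0, "rx": 0, "ry": 0, "rz": 0.13},
  {"x": 15.2, "y": -18.8, "z": 0, "rx": 0, "ry": 0, "rz": 0.15},
  {"x": 17.5, "y": -21.7, "z": 0, "rx": 0, "ry": 0, "rz": 0.18},
  {"x": 19.9, "y": -24.7, "z": 0, "rx": 0, "ry": 0, "rz": 0.2},
  {"x": 22.2, "y": -27.6, "z": -1, "rx": 0, "ry": 0, "rz": 0.22},
  {"x": 24.6, "y": -30.5, "z": -2, "rx": 0, "ry": 0, "rz": 0.25},
  {"x": 26.6, "y": -33.0, "z": -3, "rx": 0, "ry": 0, "rz": 0.27},
  {"x": 28.6, "y": -35.5, "z": -4, "rx": 0, "ry": 0, "rz": 0.29},
  {"x": 30.3, "y": -37.6, "z": -5, "rx": 0, "ry": 0, "rz": 0.31},
  {"x": 31.7, "y": -39.3, "z": -6, "rx": 0, "ry": 0, "rz": 0.32},
  {"x": 32.7, "y": -40.5, "z": -7, "rx": 0, "ry": 0, "rz": 0.33},
  {"x": 33.4, "y": -41.4, "z": -8, "rx": 0, "ry": 0, "rz": 0.34},
  {"x": 33.7, "y": -41.8, "z": -9, "rx": 0, "ry": 0, "rz": 0.34},
], grip=1)

```text
clock: 2.22
tcp_pos: [0.5135, 0.0751, 0.1407]
orientation: [0.005, 3.142, -0.0]
contact_force: [-0.6, 0.7, -0.2]
grip_width: -0.0001
```

```bash
python3 - <<'E'
from h import *
s=camera("scene");w=camera("wrist")
cv2.imwrite("pics/b_s.png",cv2.resize(s["img"][100:330,170:430],None,fx=2.5,fy=2.5))
cv2.imwrite("pics/b_w.png",w["img"])
z=readout.sense();print(z["clock"],z["tcp_pos"],z["orientation"],z["contact_force"],z["grip_width"],z["q"])
E
```

```text
2.3167 [0.51209755 0.07596447 0.13930139] [-5.12922322e-03 -3.13797119e+00  3.69230545e-04] [ 0.72407902 -0.2296242  -1.12324391] 0.0001261864407603893 [ 7.59040520e-02  8.28862681e-02  1.55328595e+00  4.56591331e-05
  1.50904504e+00 -1.49162604e+00]
```

View pics/b_s.png

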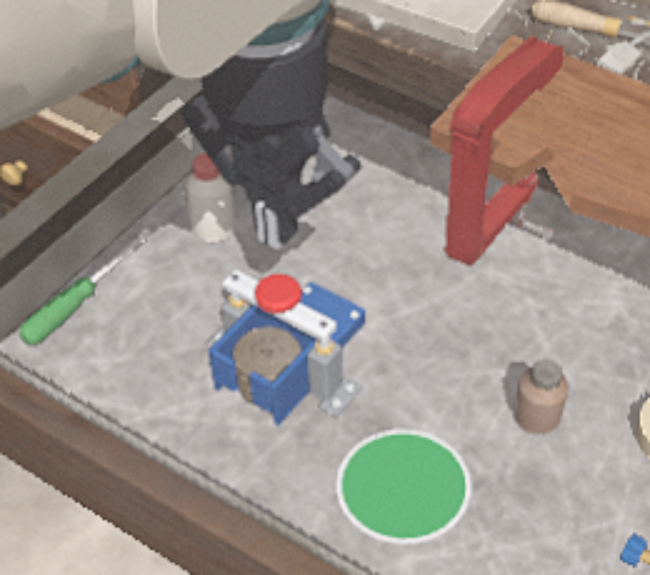

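View pics/b_w.png

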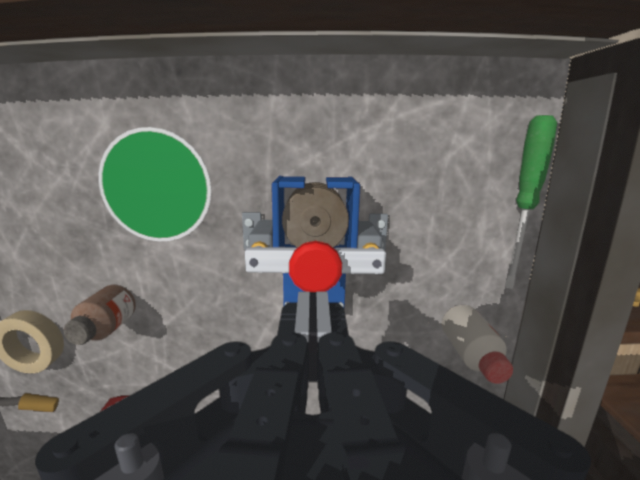

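The shut fingers stand over the cap (scene crop (277,293); wrist view (315,265)), with the jaws along y. Next I press slowly.

>>> send_rows([
  {"x": 0, "y": 0, "z": -0.8, "rx": 0, "ry": 0, "rz": 0},
  {"x": 0, "y": 0, "z": -2.4, "rx": 0, "ry": 0, "rz": 0},
  {"x": 0, "y": 0, "z": -3.7, "rx": 0, "ry": 0, "rz": 0},
  {"x": 0, "y": 0, "z": -4.4, "rx": 0, "ry": 0, "rz": 0},
  {"x": 0, "y": 0, "z": -4.7, "rx": 0, "ry": 0, "rz": 0},
  {"x": 0, "y": 0, "z": -4.9, "rx": 0, "ry": 0, "rz": 0},
  {"x": 0, "y": 0, "z": -5.1, "rx": 0, "ry": 0, "rz": 0},
  {"x": 0, "y": 0, "z": -5.3, "rx": 0, "ry": 0, "rz": 0},
  {"x": 0, "y": 0, "z": -5.5, "rx": 0, "ry": 0, "rz": 0},
  {"x": 0, "y": 0, "z": -5.7, "rx": 0, "ry": 0, "rz": 0},
  {"x": 0, "y": 0, "z": -5.9, "rx": 0, "ry": 0, "rz": 0},
  {"x": 0, "y": 0, "z": -6.1, "rx": 0, "ry": 0, "rz": 0},
  {"x": 0, "y": 0, "z": -6.3, "rx": 0, "ry": 0, "rz": 0},
  {"x": 0, "y": 0, "z": -6.5, "rx": 0, "ry": 0, "rz": 0},
  {"x": 0, "y": 0, "z": -6.7, "rx": 0, "ry": 0, "rz": 0},
  {"x": 0, "y": 0, "z": -6.9, "rx": 0, "ry": 0, "rz": 0},
  {"x": 0, "y": 0, "z": -7.1, "rx": 0, "ry": 0, "rz": 0},
  {"x": 0, "y": 0, "z": -7.3, "rx": 0, "ry": 0, "rz": 0},
  {"x": 0, "y": 0, "z": -7.5, "rx": 0, "ry": 0, "rz": 0},
  {"x": 0, "y": 0, "z": -7.6, "rx": 0, "ry": 0, "rz": 0},
])

```text
clock: 3.98
tcp_pos: [0.5124, 0.0762, 0.0635]
orientation: [-0.005, -3.139, -0.001]
contact_force: [-1.9, 2.5, 5.2]
grip_width: 0.0001
```

```bash
python3 - <<'E'
from h import *
s=camera("scene");w=camera("wrist")
cv2.imwrite("pics/c_s.png",cv2.resize(s["img"][150:330,200:400],None,fx=3,fy=3))
cv2.imwrite("pics/c_w.png",w["img"])
z=readout.sense();print(z["clock"],z["tcp_pos"],z["contact_force"])
E
```

```text
4.0833 [0.51243023 0.07621958 0.06350637] [-0.38005784  2.40116822  3.55581027]
```

View pics/c_s.png

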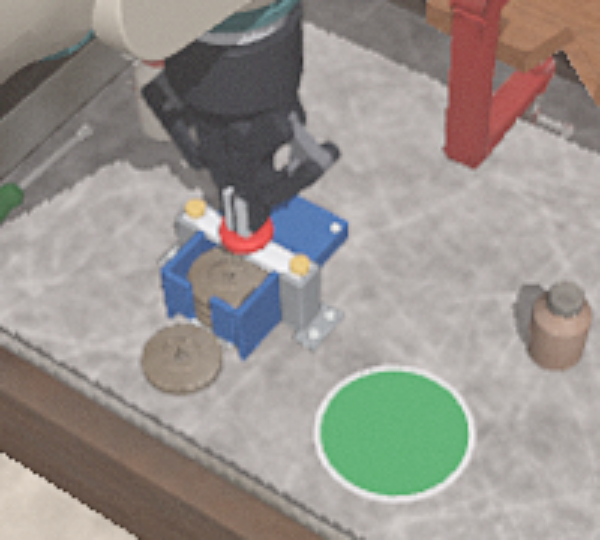

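View pics/c_w.png

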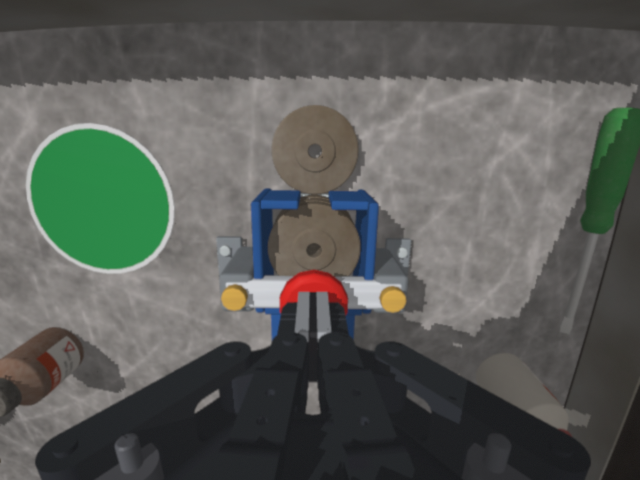

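The wheel is almost out (wrist (314,150)). The tip is at 63.5 mm, so about 4.5 mm of the press is left. I'll press on until the force shows the stop.

>>> send_rows([
  {"x": 0, "y": 0, "z": -0.2, "rx": 0, "ry": 0, "rz": 0},
  {"x": 0, "y": 0, "z": -0.35, "rx": 0, "ry": 0, "rz": 0},
  {"x": 0, "y": 0, "z": -0.5, "rx": 0, "ry": 0, "rz": 0},
  {"x": 0, "y": 0, "z": -0.55, "rx": 0, "ry": 0, "rz": 0},
  {"x": 0, "y": 0, "z": -0.6, "rx": 0, "ry": 0, "rz": 0},
  {"x": 0, "y": 0, "z": -0.6, "rx": 0, "ry": 0, "rz": 0},
])

```text
clock: 4.58
tcp_pos: [0.5127, 0.0762, 0.059]
orientation: [-0.005, -3.14, -0.001]
contact_force: [-7.1, 0.5, 13.8]
grip_width: -0.0
```

The tip is at 59.0 mm with 14 N, well above the spring force, so this is the bottom stop. I'll let it come up.

>>> send_rows([
  {"x": 0, "y": 0, "z": 0.2, "rx": 0, "ry": 0, "rz": 0},
  {"x": 0, "y": 0, "z": 0.6, "rx": 0, "ry": 0, "rz": 0},
  {"x": 0, "y": 0, "z": 1.1, "rx": 0, "ry": 0, "rz": 0},
  {"x": 0, "y": 0, "z": 1.6, "rx": 0, "ry": 0, "rz": 0},
  {"x": 0, "y": 0, "z": 2.1, "rx": 0, "ry": 0, "rz": 0},
  {"x": 0, "y": 0, "z": 2.6, "rx": 0, "ry": 0, "rz": 0},
  {"x": 0, "y": 0, "z": 3.1, "rx": 0, "ry": 0, "rz": 0},
  {"x": 0, "y": 0, "z": 3.7, "rx": 0, "ry": 0, "rz": 0},
  {"x": 0, "y": 0, "z": 4.8, "rx": 0, "ry": 0, "rz": 0},
  {"x": 0, "y": 0, "z": 6.4, "rx": 0, "ry": 0, "rz": 0},
  {"x": 0, "y": 0, "z": 7.6, "rx": 0, "ry": 0, "rz": 0},
  {"x": 0, "y": 0, "z": 8, "rx": 0, "ry": 0, "rz": 0},
  {"x": 0, "y": 0, "z": 8, "rx": 0, "ry": 0, "rz": 0},
])

```text
clock: 5.67
tcp_pos: [0.5134, 0.0763, 0.1406]
orientation: [0.005, 3.141, 0.001]
contact_force: [-0.2, 0.2, -0.8]
grip_width: 0.0005
```

```bash
python3 - <<'E'
from h import *
s=camera("scene");w=camera("wrist")
cv2.imwrite("pics/d_s.png",cv2.resize(s["img"][150:330,200:400],None,fx=4,fy=4*.83))
cv2.imwrite("pics/d_w.png",w["img"])
z=readout.sense();print(z["clock"],z["tcp_pos"],z["contact_force"])
for p in ((245,277),(260,285)): print(plane(s,p,.009))
E
```

```text
5.7667 [0.51244115 0.07622838 0.13856265] [ 0.69532126  0.01585609 -0.5117546 ]
[0.4105072  0.08744632 0.009     ]
[0.4117256  0.05409944 0.009     ]
```

View pics/d_s.png

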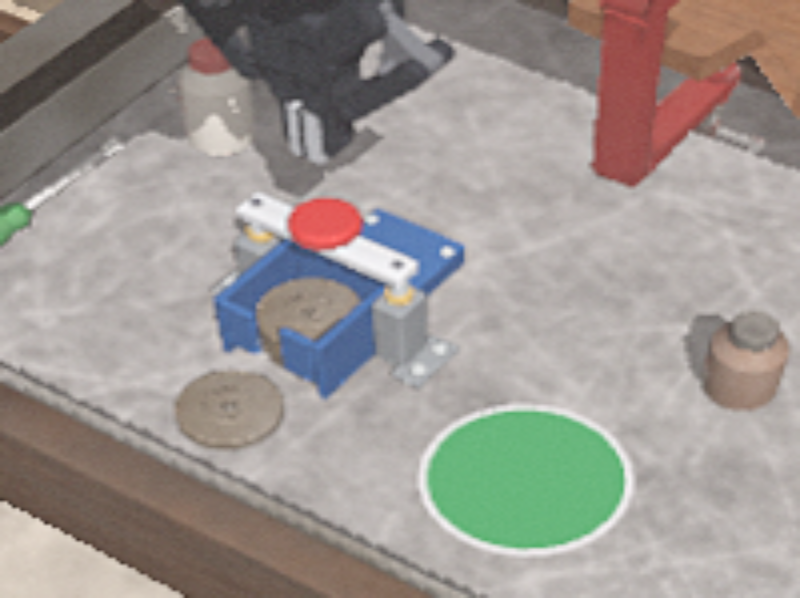

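View pics/d_w.png

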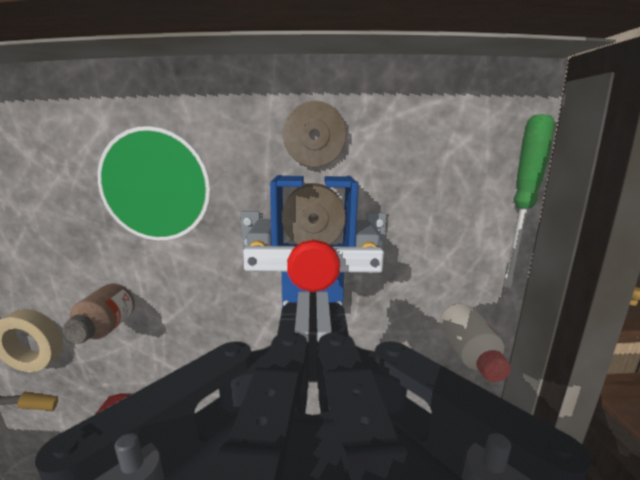

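The plunger is back up. One wheel lies in front of the slot (wrist (315,134), scene crop (229,407)) and the rest are still in the magazine.

```bash
python3 - <<'E'
from h import *
s=camera("scene");w=camera("wrist")
print("wheel",plane(s,(257,272.4),.009),plane(w,(315.5,134),.009),tri(s,(257,272.4),w,(315.5,134)))
print("pad w",plane(w,(154,183),0), plane(s,(200+526/4,150+477/3.32),0))
E
```

```text
wheel [0.43063856 0.07558655 0.009     ] [0.43115801 0.0795563  0.009     ] (array([0.43195741, 0.07869701, 0.0047249 ]), np.float64(0.002499426702124196))
pad w [ 0.46911556 -0.05646313  0.        ] [ 0.47192846 -0.05982156  0.        ]
```

>>> send_rows([
  {"x": -1, "y": 0.6, "z": 0, "rx": 0, "ry": 0, "rz": 0},
  {"x": -3, "y": 2, "z": 0, "rx": 0, "ry": 0, "rz": 0},
  {"x": -5.5, "y": 3.8, "z": 0, "rx": 0, "ry": 0, "rz": 0},
  {"x": -7.3, "y": 5, "z": 0, "rx": 0, "ry": 0, "rz": 0},
  {"x": -8, "y": 5.6, "z": -0.5, "rx": 0, "ry": 0, "rz": 0},
  {"x": -8, "y": 5.6, "z": -2, "rx": 0, "ry": 0, "rz": 0},
  {"x": -8, "y": 5.6, "z": -4, "rx": 0, "ry": 0, "rz": 0},
  {"x": -8, "y": 5.6, "z": -6.5, "rx": 0, "ry": 0, "rz": 0},
  {"x": -8, "y": 5.6, "z": -9, "rx": 0, "ry": 0, "rz": 0},
  {"x": -8, "y": 5.6, "z": -11, "rx": 0, "ry": 0, "rz": 0},
  {"x": -8, "y": 5.6, "z": -12.3, "rx": 0, "ry": 0, "rz": 0},
  {"x": -8, "y": 5.6, "z": -13, "rx": 0, "ry": 0, "rz": 0},
  {"x": -8, "y": 5.6, "z": -13.2, "rx": 0, "ry": 0, "rz": 0},
  {"x": -8, "y": 5.6, "z": -13.3, "rx": 0, "ry": 0, "rz": 0},
  {"x": -8, "y": 5.6, "z": -13.3, "rx": 0, "ry": 0, "rz": 0},
])

```text
clock: 7.12
tcp_pos: [0.4327, 0.1322, 0.0055]
orientation: [-0.005, -3.139, -0.001]
contact_force: [0.2, -0.5, 0.4]
grip_width: -0.0001
```

```bash
cat > look.py <<'E'
import sys
from h import *
s=camera("scene");w=camera("wrist");n=sys.argv[1]
cv2.imwrite(f"pics/{n}_s.png",cv2.resize(s["img"][190:340,210:370],None,fx=4,fy=4,interpolation=cv2.INTER_CUBIC))
cv2.imwrite(f"pics/{n}_w.png",w["img"])
z=readout.sense();print(z["clock"],z["tcp_pos"],z["orientation"],z["contact_force"])
E
python3 look.py e
```

```text
7.2167 [0.4328845  0.13232887 0.00588363] [-4.97400725e-03 -3.13950888e+00 -8.99374057e-04] [0.79702527 0.22239904 0.74679229]
```

View pics/e_s.png

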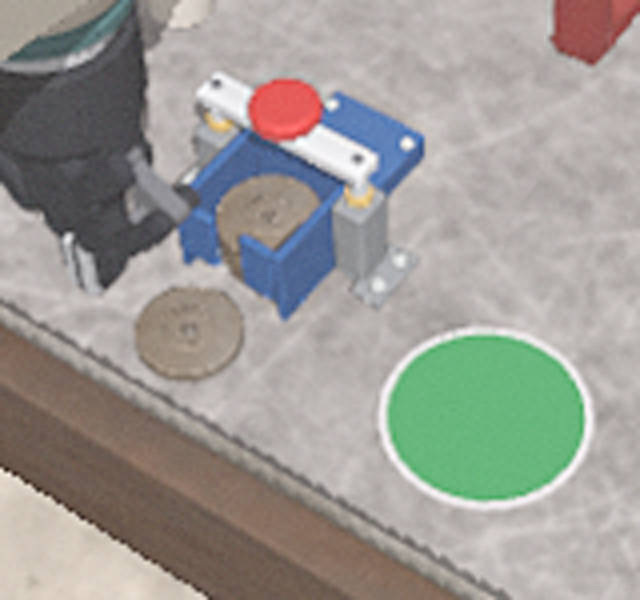

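View pics/e_w.png

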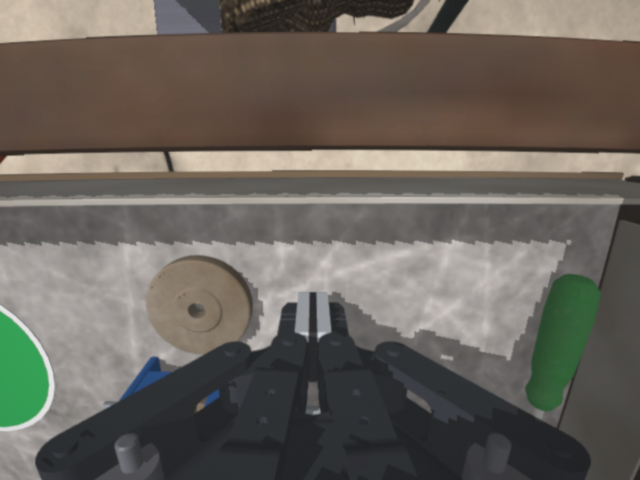

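The fingertips sit left of the wheel at z about 5.5 mm and in line with it (wrist: wheel (200,305), tips (313,310)). First leg: push along -y, clear of the dispenser.

>>> send_rows([
  {"x": 0, "y": -0.2, "z": 0, "rx": 0, "ry": 0, "rz": 0},
  {"x": 0, "y": -0.7, "z": 0, "rx": 0, "ry": 0, "rz": 0},
  {"x": 0, "y": -1.2, "z": 0, "rx": 0, "ry": 0, "rz": 0},
  {"x": 0, "y": -1.6, "z": 0, "rx": 0, "ry": 0, "rz": 0},
  {"x": 0, "y": -2, "z": 0, "rx": 0, "ry": 0, "rz": 0},
  {"x": 0, "y": -2.4, "z": 0, "rx": 0, "ry": 0, "rz": 0},
  {"x": 0, "y": -2.9, "z": 0, "rx": 0, "ry": 0, "rz": 0},
  {"x": 0, "y": -3.4, "z": 0, "rx": 0, "ry": 0, "rz": 0},
  {"x": 0, "y": -3.9, "z": 0, "rx": 0, "ry": 0, "rz": 0},
  {"x": 0, "y": -4.4, "z": 0, "rx": 0, "ry": 0, "rz": 0},
  {"x": 0, "y": -4.9, "z": 0, "rx": 0, "ry": 0, "rz": 0},
  {"x": 0, "y": -5.4, "z": 0, "rx": 0, "ry": 0, "rz": 0},
  {"x": 0, "y": -5.9, "z": 0, "rx": 0, "ry": 0, "rz": 0},
  {"x": 0, "y": -6.4, "z": 0, "rx": 0, "ry": 0, "rz": 0},
  {"x": 0, "y": -6.8, "z": 0, "rx": 0, "ry": 0, "rz": 0},
  {"x": 0, "y": -7.1, "z": 0, "rx": 0, "ry": 0, "rz": 0},
  {"x": 0, "y": -7.3, "z": 0, "rx": 0, "ry": 0, "rz": 0},
  {"x": 0, "y": -7.4, "z": 0, "rx": 0, "ry": 0, "rz": 0},
  {"x": 0, "y": -7.4, "z": 0, "rx": 0, "ry": 0, "rz": 0},
])

```text
clock: 8.8
tcp_pos: [0.4329, 0.0582, 0.0059]
orientation: [-0.005, -3.139, -0.001]
contact_force: [-0.5, -0.1, -0.1]
grip_width: 0.0001
```

```bash
python3 look.py f
```

```text
8.9 [0.43286248 0.0583941  0.00587246] [-4.83260325e-03 -3.13948126e+00 -8.82875017e-04] [-0.32619016 -0.01179231 -0.74885941]
```

View pics/f_s.png

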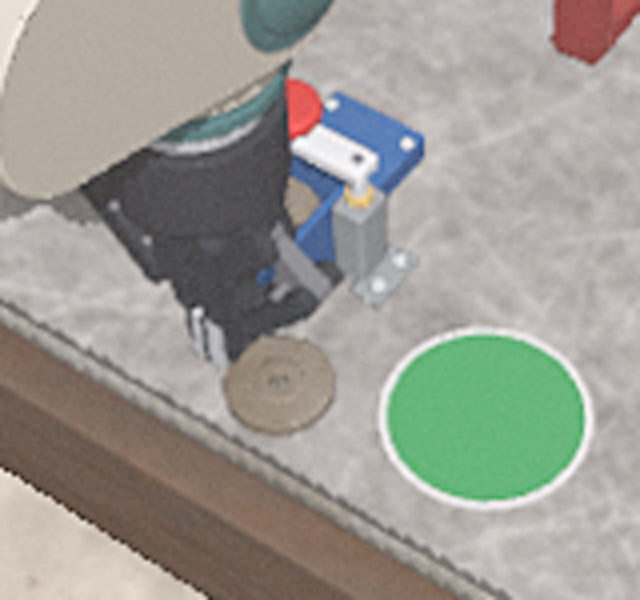

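View pics/f_w.png

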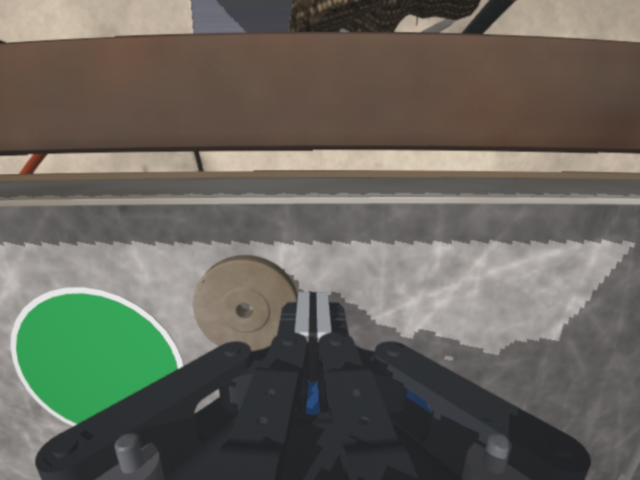

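The wheel moved with the fingers to wrist (245,308), scene crop (279,384). I'll measure it again.

```bash
python3 - <<'E'
from h import *
s=camera("scene");w=camera("wrist")
S=lambda u,v:(210+(u+.5)/4-.5,190+(v+.5)/4-.5)
print("wheel",plane(s,S(279,383),.009),plane(w,(246,306),.009))
print("pad",plane(s,S(486,417),0))
z=readout.sense()
E
```

```text
wheel [0.4302554  0.02468141 0.009     ] [0.4302132  0.02794101 0.009     ]
pad [ 0.47119826 -0.05948734  0.        ]
```

The wheel is at (0.4305, 0.026), 94 mm from the pad centre along (0.43, -0.90). I'll back off, turn the jaws onto that line, and lean the body slightly away from the front wall.

>>> send_rows([
  {"x": 0, "y": 0.4, "z": 0, "rx": 0, "ry": 0, "rz": 0},
  {"x": -0.1, "y": 1.0, "z": 0, "rx": 0, "ry": 0.02, "rz": 0.04},
  {"x": -0.4, "y": 1.3, "z": 0, "rx": 0, "ry": 0.05, "rz": 0.1},
  {"x": -0.8, "y": 1.3, "z": 0, "rx": 0, "ry": 0.08, "rz": 0.18},
  {"x": -1.2, "y": 1.3, "z": 0, "rx": 0, "ry": 0.1, "rz": 0.26},
  {"x": -1.6, "y": 1.2, "z": 0, "rx": 0, "ry": 0.12, "rz": 0.34},
  {"x": -1.9, "y": 1.0, "z": 0, "rx": 0, "ry": 0.12, "rz": 0.4},
  {"x": -2.1, "y": 0.9, "z": 0, "rx": 0, "ry": 0.12, "rz": 0.44},
  {"x": -2.1, "y": 0.9, "z": 0, "rx": 0, "ry": 0.12, "rz": 0.44},
])

```text
clock: 9.75
tcp_pos: [0.4115, 0.0677, 0.0057]
orientation: [0.658, -2.947, 0.0]
contact_force: [0.1, 0.2, -0.5]
grip_width: -0.0001
```

```bash
python3 look.py g
```

```text
9.85 [0.41189416 0.0677125  0.00586734] [ 6.53840901e-01 -2.94886959e+00  1.48297055e-04] [0.07774463 0.63444548 0.01376063]
```

View pics/g_w.png

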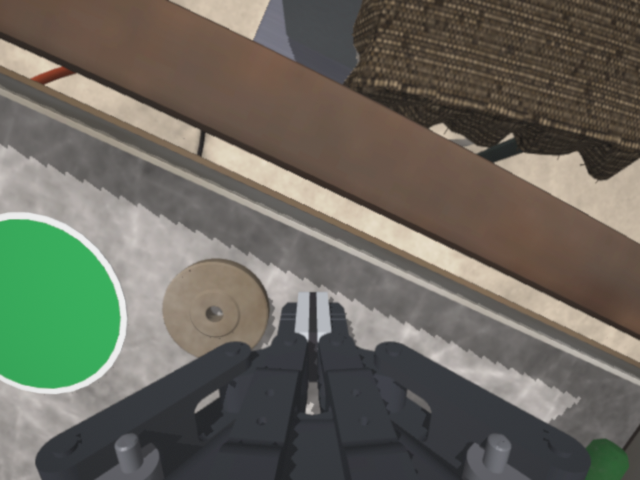

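View pics/g_s.png

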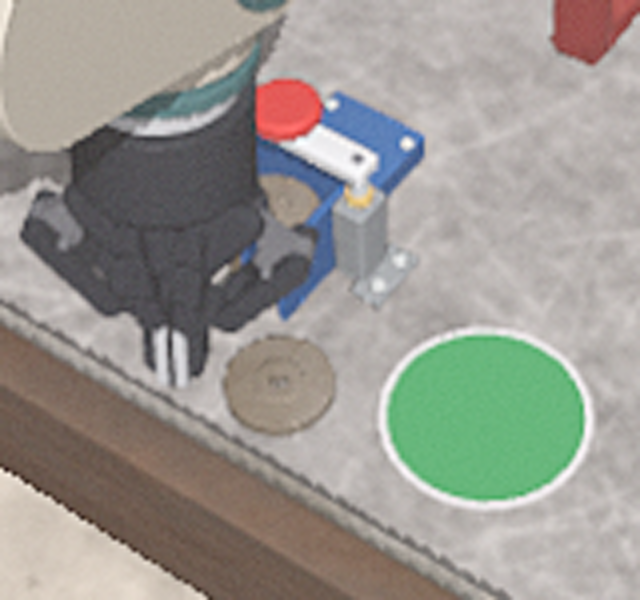

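The tips, wheel and pad centre line up in the wrist view (rows about 315, 312 and 303), with clear space around them. Next I push towards the pad.

>>> send_rows([
  {"x": 0.1, "y": -0.2, "z": 0, "rx": 0, "ry": 0, "rz": 0},
  {"x": 0.3, "y": -0.6, "z": 0, "rx": 0, "ry": 0, "rz": 0},
  {"x": 0.5, "y": -1.1, "z": 0, "rx": 0, "ry": 0, "rz": 0},
  {"x": 0.7, "y": -1.5, "z": 0, "rx": 0, "ry": 0, "rz": 0},
  {"x": 0.9, "y": -2.0, "z": 0, "rx": 0, "ry": 0, "rz": 0},
  {"x": 1.2, "y": -2.5, "z": 0, "rx": 0, "ry": 0, "rz": 0},
  {"x": 1.4, "y": -3.0, "z": 0, "rx": 0, "ry": 0, "rz": 0},
  {"x": 1.6, "y": -3.5, "z": 0, "rx": 0, "ry": 0, "rz": 0},
  {"x": 1.9, "y": -4.0, "z": 0, "rx": 0, "ry": 0, "rz": 0},
  {"x": 2.1, "y": -4.5, "z": 0, "rx": 0, "ry": 0, "rz": 0},
  {"x": 2.3, "y": -5.0, "z": 0, "rx": 0, "ry": 0, "rz": 0},
  {"x": 2.6, "y": -5.5, "z": 0, "rx": 0, "ry": 0, "rz": 0},
  {"x": 2.8, "y": -6.0, "z": 0, "rx": 0, "ry": 0, "rz": 0},
  {"x": 3.0, "y": -6.5, "z": 0, "rx": 0, "ry": 0, "rz": 0},
  {"x": 3.2, "y": -6.9, "z": 0, "rx": 0, "ry": 0, "rz": 0},
  {"x": 3.4, "y": -7.3, "z": 0, "rx": 0, "ry": 0, "rz": 0},
  {"x": 3.5, "y": -7.5, "z": 0, "rx": 0, "ry": 0, "rz": 0},
  {"x": 3.6, "y": -7.7, "z": 0, "rx": 0, "ry": 0, "rz": 0},
  {"x": 3.6, "y": -7.7, "z": 0, "rx": 0, "ry": 0, "rz": 0},
])

```text
clock: 11.43
tcp_pos: [0.4481, -0.0096, 0.0059]
orientation: [0.654, -2.949, 0.0]
contact_force: [-0.7, 0.3, -0.7]
grip_width: 0.0001
```

```bash
python3 look.py i
```

```text
11.5333 [ 0.44786054 -0.00924263  0.00585022] [ 6.53933271e-01 -2.94879451e+00  1.03067510e-04] [0.12576521 0.17918012 0.51429041]
```

View pics/i_w.png

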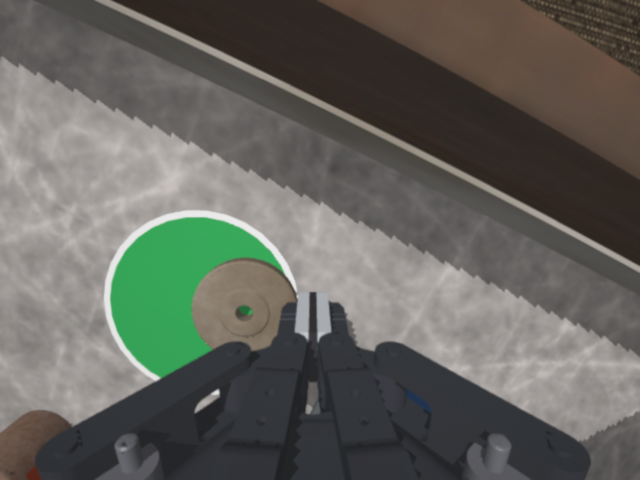

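View pics/i_s.png

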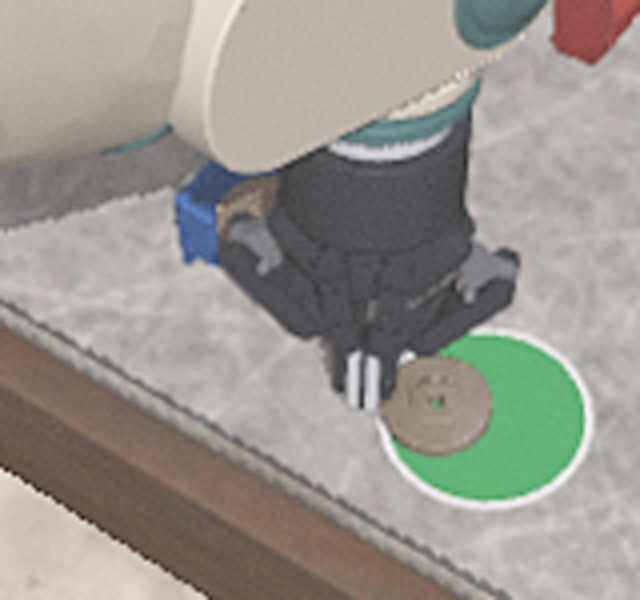

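The wheel already overlaps the pad (wrist (244,312); pad centre about (190,300)). About 22 mm more will centre it.

>>> send_rows([
  {"x": 0.1, "y": -0.2, "z": 0, "rx": 0, "ry": 0, "rz": 0},
  {"x": 0.2, "y": -0.5, "z": 0, "rx": 0, "ry": 0, "rz": 0},
  {"x": 0.4, "y": -0.9, "z": 0, "rx": 0, "ry": 0, "rz": 0},
  {"x": 0.6, "y": -1.3, "z": 0, "rx": 0, "ry": 0, "rz": 0},
  {"x": 0.8, "y": -1.6, "z": 0, "rx": 0, "ry": 0, "rz": 0},
  {"x": 0.9, "y": -1.8, "z": 0, "rx": 0, "ry": 0, "rz": 0},
  {"x": 1.0, "y": -2.0, "z": 0, "rx": 0, "ry": 0, "rz": 0},
  {"x": 1.0, "y": -2.1, "z": 0, "rx": 0, "ry": 0, "rz": 0},
  {"x": 1.0, "y": -2.1, "z": 0, "rx": 0, "ry": 0, "rz": 0},
])

```text
clock: 12.28
tcp_pos: [0.4579, -0.0304, 0.0058]
orientation: [0.654, -2.949, 0.0]
contact_force: [-0.3, 0.4, 0.2]
grip_width: 0.0003
```

```bash
python3 look.py j
```

```text
12.3833 [ 0.45780205 -0.0302061   0.00581614] [ 6.53903047e-01 -2.94871806e+00  2.93512504e-05] [-0.14086819  0.43835359 -0.08329775]
```

View pics/j_w.png

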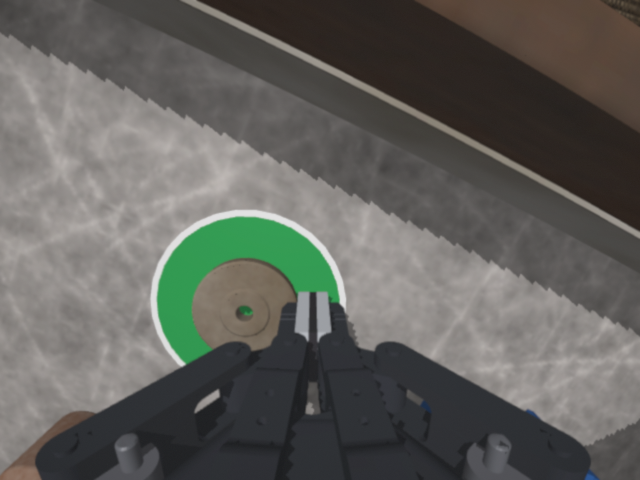

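The wheel lies centrally on the pad (wheel (244,310), pad ellipse centre about (249,305)). I'll back off, then lift and clear away.

>>> send_rows([
  {"x": -0.2, "y": 0.4, "z": 0, "rx": 0, "ry": 0, "rz": 0},
  {"x": -0.6, "y": 1.2, "z": 0, "rx": 0, "ry": 0, "rz": 0},
  {"x": -0.7, "y": 1.5, "z": 0.7, "rx": 0, "ry": 0, "rz": 0},
  {"x": -0.7, "y": 1.5, "z": 2.5, "rx": 0, "ry": 0, "rz": 0},
  {"x": -0.7, "y": 1.5, "z": 5, "rx": 0, "ry": 0, "rz": 0},
  {"x": -0.7, "y": 1.5, "z": 8, "rx": 0, "ry": 0, "rz": 0},
  {"x": -0.7, "y": 1.5, "z": 11, "rx": 0, "ry": 0, "rz": 0},
  {"x": -0.8, "y": 2, "z": 14, "rx": 0, "ry": 0, "rz": 0},
  {"x": -1, "y": 3.5, "z": 17, "rx": 0, "ry": 0, "rz": 0},
  {"x": -1.5, "y": 6, "z": 19, "rx": 0, "ry": 0, "rz": 0},
  {"x": -2.5, "y": 9, "z": 20, "rx": 0, "ry": 0, "rz": 0},
  {"x": -3.5, "y": 12, "z": 20, "rx": 0, "ry": 0, "rz": 0},
  {"x": -5, "y": 15, "z": 20, "rx": 0, "ry": 0, "rz": 0},
  {"x": -6.5, "y": 18, "z": 20, "rx": 0, "ry": 0, "rz": 0},
  {"x": -8, "y": 21, "z": 20, "rx": 0, "ry": 0, "rz": 0},
  {"x": -9.5, "y": 24, "z": 20, "rx": 0, "ry": 0, "rz": 0},
  {"x": -10.5, "y": 26, "z": 20, "rx": 0, "ry": 0, "rz": 0},
  {"x": -11, "y": 27, "z": 20, "rx": 0, "ry": 0, "rz": 0},
  {"x": -11, "y": 27, "z": 20, "rx": 0, "ry": 0, "rz": 0},
])

```text
clock: 13.97
tcp_pos: [0.3463, 0.2417, 0.2064]
orientation: [0.66, -2.948, -0.001]
contact_force: [-0.5, 0.3, 0.1]
grip_width: -0.0
```

```bash
python3 look.py k; python3 - <<'E'
from h import *
t=camera("top");cv2.imwrite("pics/k_t.png",cv2.resize(t["img"][150:340,150:470],None,fx=2.5,fy=2.5,interpolation=cv2.INTER_CUBIC))
E
```

```text
14.0667 [0.34745131 0.23989037 0.20615483] [ 6.56076784e-01 -2.94866978e+00  4.48258275e-04] [0.20734914 0.1921071  0.31509595]
```

View pics/k_t.png

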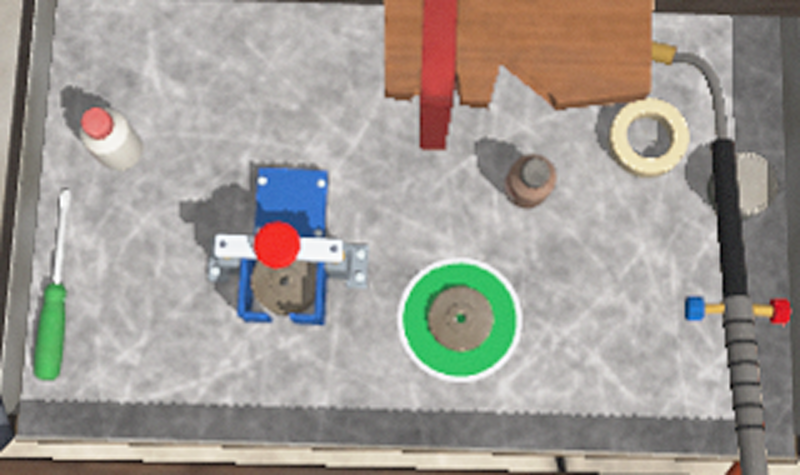

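View pics/k_s.png

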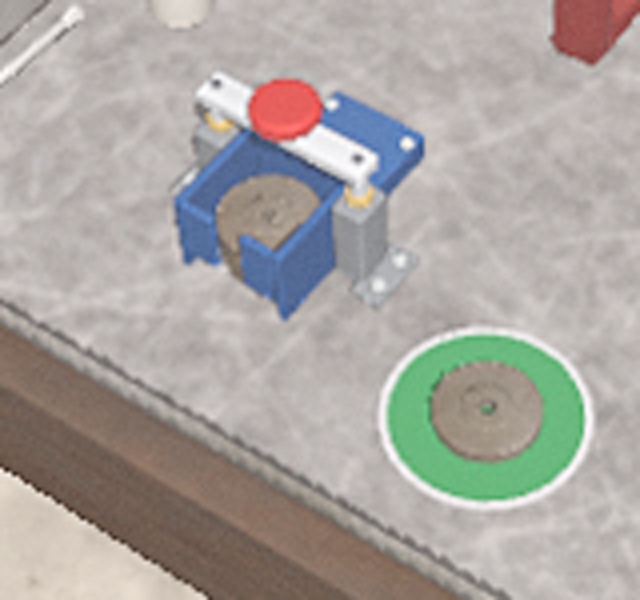

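The top view shows the wheel at (460,318) on the pad at (460,320), centred. The plunger is up, the other wheels are still in the magazine, and the bottles, tape and driver are where they were. I'm handing it in.

```bash
python3 -c "
from station import sign_off
print(sign_off())"
```

```text
the job is handed in; nothing more can be done
None
```

The job is done and handed in, at about 14 s of the 64 s allowed.

- **Press:** I pressed the plunger once with the fingers shut. The tip read 59.0 mm with about 14 N, which is the bottom stop. Then I let it spring back, and one wheel came out of the slot.
- **Push:** I nudged the wheel in two legs, first sideways clear of the dispenser and then at an angle onto the pad. Then I backed off, lifted and moved the arm away.
- **Last checks:** The top and scene views show the wheel centred on the green pad within a few mm, with green showing all round it. The plunger is up, the remaining wheels are in the magazine, and the robot is touching nothing. The bottles, tape, driver and tin look unmoved.
- **What went wrong or disagreed:** The first move call was refused because its rows left out some values, and the arm did not move. The first press call stopped about 4.5 mm short, so I continued the same stroke without letting go. The camera views differed by up to 4 mm on the wheel's and pad's positions, well inside the 23 mm the wheel has to spare on the pad.

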